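Stamp the culture batch card with the round stamp

ROBOT

A 6-joint arm with a two-finger parallel gripper is mounted at the origin on the work surface. World frame = base frame: x ahead of the robot, y to its left, z up, the work surface at z = 0. Lengths are in m, angles in rad, forces in N, time in s.
With the tool pointing down it reaches from about 0.3 to 0.875 m from the base axis. Payload 6.4 kg.
Tool frame: the origin (TCP) lies midway between the tips of the shut fingers; the grasp point (between the pads) lies 19 mm behind it; z points along the fingers, y is the line along which they close (so a half turn about z gives the same grasp; the last joint's range is limited). The gripper opens to 85 mm and grips with 20 to 120 N. Pads are 22 mm wide; open, the fingers measure 114 mm over their backs; the gripper's body (76 mm by 85 mm) begins 54 mm behind the grasp point. The pads swing forward as they close: fully open they stand 13 mm farther back than shut.
Start: joints at [0.965, 0.181, 1.607, -0, 1.354, -0.206], TCP at [0.224, 0.53, 0.231] pointing down, gripper open.
Joint ranges: [-2.99, 2.99], [-0.89, 2.07], [0.3, 2.58], [-1.14, 4.28], [0, 2.63], [-3.12, 3.12]. Speed limits (rad/s): [2.57, 2.57, 3.01, 3.14, 3.14, 3.14].

INTERFACE

Orientations are given as a unit quaternion [w, x, y, z].
In Python, from bench import ctrl gives the robot as it stands.
- The arm moves only by the tool send_rows, never from a script. Its argument "motion" is a list of rows, each a list of 7 numbers: the turn, a rotation vector about the tool's x, y, z in degrees, then the shift along the tool's x, y, z in mm, then the closure, from -1 (fully open) to 1 (shut). In form: [[rx, ry, rz, tx, ty, tz, grip], ...]. A call has exactly 10 rows; each row shifts and turns the commanded pose from where the row before left it, along the tool's axes as they then stand; what a row does not reach is not made up. A row lasts 1/10 s, in which the tool goes at most 50 mm and 8.59 degrees, less where a joint would pass 70% of its speed; a pose out of reach is approached as far as the arm can. A call is refused whole if a number of a shift passes 50 or a number of a turn 8.59, either way. A call with a gripper value outside its range is refused whole. The fingers move at their own pace and stop on an object; the grip force is fixed at half the most. Time passes only in rows, so rows that do not move let the fingers close, or fill a call up. It gives the time, the measured TCP pose, the force, the opening and the grip force at its end, in the units of the state.
- ctrl.get_obs(): the state, without advancing time (a new reading comes with each control period).
- ctrl.camera(name): name is "scene" or "top" or "wrist"; returns a dict with "color" (384x512x3 uint8, red, green, blue), "z_map" (384x512 float32, m along the optical axis (not along the pixel's ray), 0 where there is no reading), "mtx" (3x3 intrinsics, pixels), "extrinsics" (4x4, takes a point from camera to world coordinates); the wrist camera has in their place "hand_eye" (4x4, takes a point from camera to tool coordinates, whose origin is the TCP and whose axes are the flange's). Camera axes: x right, y down, z forward; pixel columns grow to the right and rows downward; lengths in m; the calibration is good to about 2 mm. A picture is of the moment at which its call begins: read the wrist's pose just before it.
- ctrl.hand_in(): hands the job in; it is judged then, once.
The state is a dict: "time_s": time; "q": joint angles; "dq": joint speeds; "joint_efforts": joint torques, N m; "eef_pos": TCP position; "eef_rot": TCP orientation; "wrist_force": force on the tool from outside, world axes, zero at the start; "torque": the same for the moment, N m; "opening": opening from 0.0 (shut) to 1.0 (fully open); "grasp_force": force on a finger pad.
Only numpy, scipy, OpenCV 4.12 (cv2) and the standard library are available. Lean on these libraries where they do the work, as an engineer would, in place of code of your own. Each camera call takes 0.05 s, during which the arm holds its last target. There are 200 camera calls.

TASK

Take the round stamp off its ink pad and stamp the batch card: set it squarely inside the printed ring, press straight down until the sprung bed has sunk about 6 mm (never down to its stop), hold it there for about a second, and lift it straight up well clear without sliding it. Then stand the round stamp upright on the middle of its own ink pad again and let go. Press the bed with nothing else and leave the oblong stamp alone.

Things in the scene. Friction and masses are not known exactly. Their poses are not given: they have to be found in the camera images.
- round_stamp_mid (a point): The round stamp, loose, 180 g (varies by a third): a steel disc foot 44 mm across and 14 mm thick, a short neck, and an upright plain round wooden handle 26 mm across from 36 to 86 mm above the underside; 90 mm tall in all. It stands upright on its ink pad. The point is on its axis, 45 mm above the underside of the foot; z is its axis, up. Round, so its yaw does not matter.
- ring_field (a point): Centre of the printed ring (black outline, 60 mm inside) on the top face of the white batch card. The card, 172 x 92 mm, is fixed on a sprung stamping bed, a grey block 190 x 110 mm with a steel plate on it, card face 40 mm above the table at rest. Its x and y axes lie along the card's length and width, z up; the card's other field, a printed oblong 44 x 76 mm, has its centre 95 mm away in +x. The bed may stand at any yaw and does not move about.
- bed (a joint): How far the card and plate of the stamping bed have sunk, in m: 0 at rest, 0.012 at the stop. It goes straight down and springs back: it starts to give at about 2.5 N and takes 1.5 N more for each mm (about 11.5 N at 6 mm).
- round_pad_top (a point): Centre of the top face of the round stamp's ink pad: a dark steel tin 94 x 94 mm with a flat dark blue pad 86 x 86 mm that stands proud of it, top face 18 mm above the table; fixed. The round stamp stands on it at the start. The oblong stamp has a like pad of its own on the other side of the bed.
- oblong_stamp_mid (a point): The oblong stamp, to be left alone: the same handle and height, but a steel foot 32 x 66 mm. The point is on its axis, 45 mm above the underside of its foot.
Mind the look-alikes: they are no part of the job. What is shaped like the part that bears round_stamp_mid but green is not meant. Leave any yellow look-alike of the part that bears round_pad_top alone.

How it is judged:
On the way, in this order (a step that is already met when the one before it is completed fails the run):
1. the round stamp stands squarely in the ring and holds the bed pressed down (value of joint bed between 0.003 and 0.0112 m and horizontal distance between round_stamp_mid and ring_field below 0.013 m and z of round_stamp_mid in the frame of ring_field below 0.05 m and angle between round_stamp_mid's own z axis and vertical below 0.175 rad), for 0.3 s.
2. the stamp has been lifted straight up, at least 20 mm clear of the card, and the bed is back up (value of joint bed below 0.001 m and horizontal distance between round_stamp_mid and ring_field below 0.022 m and z of round_stamp_mid in the frame of ring_field above 0.065 m).
At the end, for the whole second after the job is handed in: The round stamp stands upright (within 7 degrees) on its own ink pad, within 20 mm of its middle, the stamping bed is back up, and the oblong stamp is within 25 mm of where it was (horizontal distance between round_stamp_mid and round_pad_top below 0.02 m and z of round_stamp_mid in the frame of round_pad_top between 0.041 and 0.049 m and angle between round_stamp_mid's own z axis and vertical below 0.12 rad and value of joint bed below 0.001 m and distance of oblong_stamp_mid from where it was at the start of the episode below 0.025 m); the robot touches nothing.
It fails at once if the bed is pressed by anything but the upright round stamp inside the ring (within 15 mm of its centre, 15 degrees of upright) (value of joint bed above 0.0015 m and (horizontal distance between round_stamp_mid and ring_field above 0.015 m or z of round_stamp_mid in the frame of ring_field above 0.053 m or angle between round_stamp_mid's own z axis and vertical above 0.26 rad)).
It fails at once if the bed is pressed down to its stop (value of joint bed above 0.0116 m).
It fails at once if the stamp is dragged over the card (within 3 mm of its face, more than 18 mm from the ring's centre) (z of round_stamp_mid in the frame of ring_field between 0.036 and 0.048 m and horizontal distance between round_stamp_mid and ring_field between 0.018 and 0.075 m).
It fails at once if the oblong stamp is moved by more than 25 mm (distance of oblong_stamp_mid from where it was at the start of the episode above 0.025 m).
It also fails if it takes over 54 s, if anything falls off the work surface, if the arm or the gripper's body presses on something with over 40 N, if the wrist force passes 120 N, or if a joint passes its speed limit or range.

## Working session

There is one attempt and no reset: what is moved stays moved. The work goes in short steps, Python scripts to look and compute and a tool call to move; the robot and the scene stay as the last step left them, time stands still between calls to the robot, and variables do not carry over. Pictures are saved under pics/ and viewed, at most 10 in all, crops included, and the job is handed in when it is done.

Besides the shell and the picture viewer there is one more tool, called after "Request:" as name(argument=value, ...) on one line, values as JSON. send_rows: Moves the arm, as the interface text tells. Its arguments: {"type":"object","properties":{"motion":{"type":"array","items":{"type":"array","items":{"type":"number"}}}},"required":["motion"]}

```bash
mkdir -p pics; python3 - <<'E'
from bench import ctrl
import cv2,numpy as np,pickle
o=ctrl.get_obs();print(o)
d={n:ctrl.camera(n) for n in("scene","top")}
pickle.dump(d,open('d0.pkl','wb'))
for n in d:
    c=d[n];print(n,c['mtx'].tolist(),np.round(c['extrinsics'],3).tolist())
    cv2.imwrite(f'pics/{n}0.png',cv2.resize(c['color'][:,:,::-1],(800,600)))
E
```

```text
{'time_s': 0.0, 'q': array([ 9.64717050e-01,  1.81555998e-01,  1.60797815e+00, -4.69074629e-05,
        1.35380807e+00, -2.06283355e-01]), 'dq': array([ 7.39006756e-04, -1.97161526e-03, -1.52170214e-04,  1.10747570e-05,
       -2.20574016e-04, -3.02520180e-04]), 'joint_efforts': array([ 1.12808357e-03, -4.44874334e+01, -3.51337624e+01, -3.40968222e-05,
        8.97373800e-03,  1.99079537e-06]), 'eef_pos': array([0.22347949, 0.52920344, 0.23039017]), 'eef_rot': array([-3.24594153e-04,  1.98564280e-01,  9.80087476e-01, -8.12654645e-04]), 'wrist_force': array([ 1.04397966, -0.21227605,  0.48537258]), 'torque': array([-0.01471965,  0.0118471 ,  0.01388682]), 'grasp_force': 0.0, 'opening': 1.0001318692061354}
scene [[374.26325700710674, 0.0, 252.7709830675246], [0.0, 374.26325700710674, 189.56275226306252], [0.0, 0.0, 1.0]] [[-0.229, 0.769, -0.597, 1.123], [0.973, 0.181, -0.14, 0.206], [0.0, -0.613, -0.79, 0.901], [0.0, 0.0, 0.0, 1.0]]
top [[373.2910935812029, 0.0, 255.04268004742565], [0.0, 373.2910935812029, 192.85614321446477], [0.0, 0.0, 1.0]] [[-0.015, -0.993, 0.115, 0.377], [-1.0, 0.014, -0.011, 0.042], [0.009, -0.115, -0.993, 1.105], [0.0, 0.0, 0.0, 1.0]]
```

View pics/scene0.png

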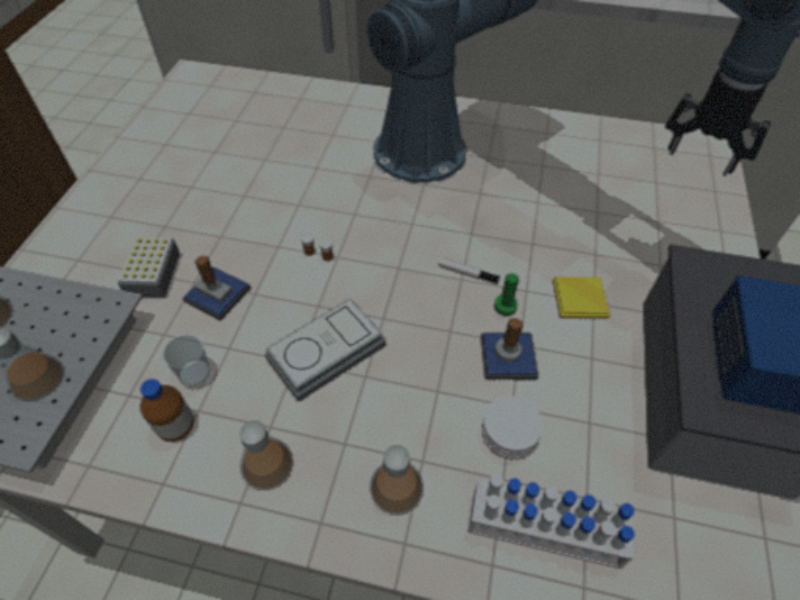

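View pics/top0.png

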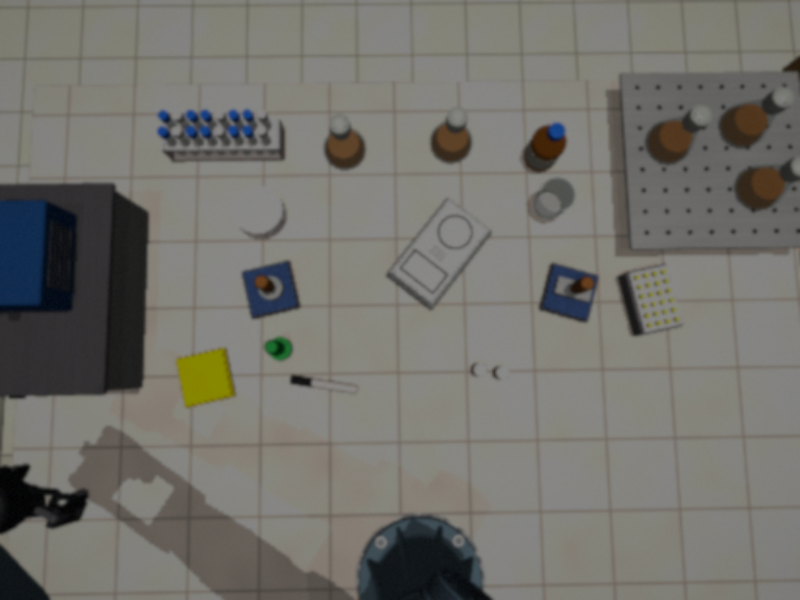

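The scene holds three stamp-like things in the top view (800x600 pixels):
- A round-footed stamp with a wooden handle on a blue pad at (268,287). It fits the description.
- A green look-alike at (279,348), and a yellow pad look-alike at (205,377).
- The oblong stamp on its own pad at (572,290).

The ring is at (456,232), with the oblong field at (424,271).

```bash
cat >h.py <<'E'
import numpy as np,cv2,pickle
def ray(c,uv,z,E=None):
    E=c['extrinsics'] if E is None else E
    r=E[:3,:3]@np.linalg.inv(c['mtx'])@np.array([uv[0],uv[1],1.]); p=E[:3,3]
    return p+r*(z-p[2])/r[2]
def blobs(m,a=15):
    n,l,s,c=cv2.connectedComponentsWithStats(m.astype(np.uint8)); return [(c[i],s[i]) for i in range(1,n) if s[i][4]>=a]
E
python3 - <<'E'
from h import *
d=pickle.load(open('d0.pkl','rb'));c=d['top'];im=c['color'];h=cv2.cvtColor(im,cv2.COLOR_RGB2HSV)
roi=np.zeros(im.shape[:2],bool);roi[155:210,145:200]=1
b=(h[...,0]>105)&(h[...,0]<130)&(h[...,1]>90)&roi
ct=max(cv2.findContours(b.astype(np.uint8),cv2.RETR_EXTERNAL,cv2.CHAIN_APPROX_NONE)[0],key=cv2.contourArea)
w=np.array([ray(c,p[0],.018)[:2] for p in ct],np.float32)
print('pad',cv2.minAreaRect(w))
br=(h[...,0]<15)&(h[...,1]>110)&roi
print('handle',[(np.round(ray(c,x,.085),4),s) for x,s in blobs(br,8)])
gr=(h[...,1]<60)&(h[...,2]>90)
cv=b.astype(np.uint8)*0;cv2.drawContours(cv,[cv2.convexHull(ct)],0,1,-1);cv=cv2.erode(cv,np.ones((3,3)))
print('foot',[(np.round(ray(c,x,.032),4),s) for x,s in blobs(gr&(cv>0),8)])
# card
g=cv2.cvtColor(im,cv2.COLOR_RGB2GRAY);H=cv2.convexHull
z=c['z_map']
r2=g[120:205,240:320]
th=cv2.adaptiveThreshold(r2,255,cv2.ADAPTIVE_THRESH_MEAN_C,cv2.THRESH_BINARY_INV,11,8)
cs,_=cv2.findContours(th,cv2.RETR_CCOMP,cv2.CHAIN_APPROX_NONE)
for k in cs:
    if cv2.contourArea(k)>80:
        w=np.array([ray(c,p[0]+[240,120],.04)[:2] for p in k],np.float32)
        print('card',cv2.contourArea(k),cv2.minAreaRect(w),cv2.fitEllipse(w))
cr=im[140:240,130:230];cr2=im[115:215,235:335]
cv2.imwrite('pics/crop.png',cv2.resize(np.hstack([cr,cr2])[:,:,::-1],(800,400),interpolation=cv2.INTER_CUBIC))
E
```

```text
pad ((0.5302762985229492, 0.27215781807899475), (0.08451728522777557, 0.0845876932144165), 13.151607513427734)
handle [(array([0.5312, 0.2696, 0.085 ]), array([163, 177,  12,   9,  70], dtype=int32))]
foot [(array([0.5278, 0.2633, 0.032 ]), array([166, 177,  14,  15,  78], dtype=int32))]
card 431.5 ((0.5569932460784912, -0.016000758856534958), (0.07996734976768494, 0.04939514026045799), 51.093692779541016) ((0.5570818781852722, -0.015760648995637894), (0.05412886664271355, 0.09434221684932709), 141.43409729003906)
card 347.0 ((0.5564400553703308, -0.015879899263381958), (0.07513855397701263, 0.04259840399026871), 50.51162338256836) ((0.5565662384033203, -0.01560999732464552), (0.046102702617645264, 0.08956947922706604), 140.33082580566406)
card 392.0 ((0.6304969191551208, -0.0760267972946167), (0.06427936255931854, 0.06567307561635971), 88.6977310180664) ((0.6302716135978699, -0.0754646584391594), (0.06554250419139862, 0.06642153859138489), 77.758056640625)
card 308.0 ((0.6304994821548462, -0.07596439123153687), (0.05801854655146599, 0.05896855145692825), 44.30720520019531) ((0.6302472949028015, -0.07554113119840622), (0.05840893089771271, 0.05867664888501167), 53.35951232910156)
card 324.5 ((0.5894163250923157, -0.04367980360984802), (0.11484876275062561, 0.18970923125743866), 50.40131378173828) ((0.5980254411697388, -0.050742652267217636), (0.11477621644735336, 0.26185739040374756), 51.03684997558594)
```

View pics/crop.png

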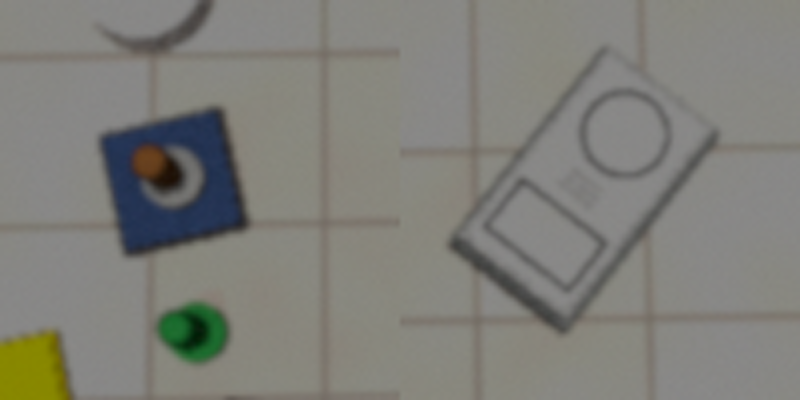

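The crop confirms it. The wooden handle on a round steel foot stands on the blue pad, and the green and yellow look-alikes are separate. The ring is at (0.630,-0.0755), 95 mm from the oblong field, which matches the description. The stamp is at about (0.530,0.268). I'll move towards it, going -y first to stay clear of the tall instrument.

Request:
send_rows(motion=[[0,0,0,-10,-24,0,-1],[0,0,0,-10,-24,0,-1],[0,0,0,-10,-24,0,-1],[0,0,0,-10,-24,0,-1],[0,0,0,-10,-24,0,-1],[0,0,0,-10,-24,0,-1],[0,0,0,-10,-24,0,-1],[0,0,0,-10,-24,0,-1],[0,0,0,-10,-24,0,-1],[0,0,0,-10,-24,0,-1]])

```text
time_s: 1.1
eef_pos: [0.222, 0.2686, 0.2309]
eef_rot: [-0.0, 0.198, 0.98, -0.0]
wrist_force: [0.1, -0.4, 0.1]
opening: 1.0
grasp_force: 0.0
```

Request:
send_rows(motion=[[0,0,0,-26,11,0,-1],[0,0,0,-26,11,0,-1],[0,0,0,-26,11,0,-1],[0,0,0,-26,11,0,-1],[0,0,0,-26,11,0,-1],[0,0,0,-26,11,0,-1],[0,0,0,-26,11,0,-1],[0,0,0,-26,11,0,-1],[0,0,0,-26,11,0,-1],[0,0,0,0,0,0,-1]])

```text
time_s: 2.1
eef_pos: [0.4791, 0.2691, 0.2306]
eef_rot: [0.0, 0.199, 0.98, -0.0]
wrist_force: [0.1, -0.0, 0.7]
opening: 0.996
grasp_force: 0.0
```

```bash
cat >>h.py <<'E'
from scipy.spatial.transform import Rotation as R
def pose(o):
    q=o['eef_rot'];T=np.eye(4);T[:3,:3]=R.from_quat([q[1],q[2],q[3],q[0]]).as_matrix();T[:3,3]=o['eef_pos'];return T
E
python3 - <<'E'
from bench import ctrl
from h import *
o=ctrl.get_obs();c=ctrl.camera('wrist');T=pose(o);pickle.dump((T,c),open('w1.pkl','wb'))
print(o['time_s'],T.round(4).tolist(),o['q'].round(2));print(c['hand_eye'].round(3).tolist())
cv2.imwrite('pics/w1.png',c['color'][:,:,::-1])
E
```

```text
2.1 [[-0.9204, 0.3909, 0.0002, 0.4791], [0.3909, 0.9204, -0.0004, 0.2691], [-0.0003, -0.0003, -1.0, 0.2306], [0.0, 0.0, 0.0, 1.0]] [ 0.3   0.12  1.67 -0.    1.34 -0.87]
[[0.0, -0.963, -0.271, 0.069], [1.0, 0.001, -0.001, 0.001], [0.001, -0.271, 0.963, -0.143], [0.0, 0.0, 0.0, 1.0]]
```

View pics/w1.png

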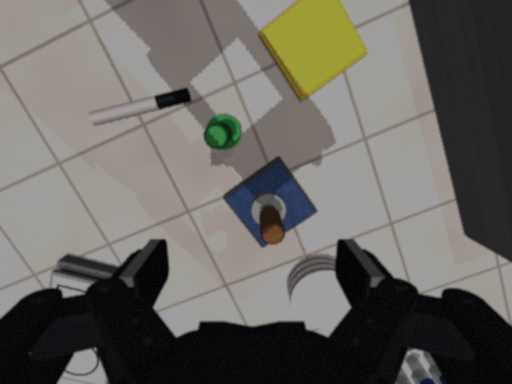

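The wrist view shows the stamp foot at (268,209), the handle top at (272,235) and the blue pad around them. The green look-alike is at (222,132). Next I measure the stamp axis.

```bash
python3 - <<'E'
from h import *
T,c=pickle.load(open('w1.pkl','rb'));E=T@c['hand_eye'];im=c['color'];h=cv2.cvtColor(im,cv2.COLOR_RGB2HSV)
roi=np.zeros(im.shape[:2],bool);roi[155:250,220:320]=1
b=(h[...,0]>105)&(h[...,0]<130)&(h[...,1]>90)&roi
ct=max(cv2.findContours(b.astype(np.uint8),cv2.RETR_EXTERNAL,cv2.CHAIN_APPROX_NONE)[0],key=cv2.contourArea)
w=np.array([ray(c,p[0],.018,E)[:2] for p in ct],np.float32);print('pad',cv2.minAreaRect(w))
gr=(h[...,1]<70)&(h[...,2]>70)&roi;gr[:185]=0;gr[225:]=0;gr[:,:245]=0;gr[:,292:]=0
k=cv2.findContours(gr.astype(np.uint8),cv2.RETR_EXTERNAL,cv2.CHAIN_APPROX_NONE)[0]
for q in k:
    if cv2.contourArea(q)>60:
        w=np.array([ray(c,p[0],.032,E)[:2] for p in q],np.float32);print('foot',cv2.minEnclosingCircle(w))
br=(h[...,0]<15)&(h[...,1]>110)&roi
m=np.argwhere(br&(np.arange(384)[:,None]>226))[:,::-1];(u,r)=cv2.minEnclosingCircle(m.astype(np.float32).reshape(-1,1,2))
print('br',u,r,m[:,1].max())
# top disc lies at lower end of blob
uv=(u[0],m[:,1].max()-12);print(ray(c,uv,.108,E),c['z_map'][int(uv[1]),int(uv[0])])
print([np.median(c['z_map'][y,265:275]) for y in (200,215,230,235,240)])
bx=(h[...,2]<60);p=(int(200),470);z=c['z_map'][p];P=E@np.r_[np.linalg.inv(c['mtx'])@[470,200,1]*z,1];print('box',P)
E
```

```text
pad ((0.5315244793891907, 0.27446669340133667), (0.0852111354470253, 0.08579365164041519), 13.078943252563477)
foot ((0.5324979424476624, 0.2706838548183441), 0.023001553490757942)
br (271.5684814453125, 231.85617065429688) 11.630902290344238 242
[0.527914   0.27164352 0.108     ] 0.28627354
[np.float32(0.35649544), np.float32(0.30872196), np.float32(0.28607163), np.float32(0.28711885), np.float32(0.28893223)]
box [0.61920855 0.51076103 0.03331685 1.        ]
```

Request:
send_rows(motion=[[0,0,0,-9.5,4.2,0,-1],[0,0,0,-9.5,4.2,0,-1],[0,0,0,-9.5,4.2,0,-1],[0,0,0,-9.5,4.2,0,-1],[0,0,0,-9.5,4.2,0,-1],[0,0,0,0,0,20,-1],[0,0,0,0,0,20,-1],[0,0,0,0,0,20,-1],[0,0,0,0,0,20,-1],[0,0,0,0,0,10,-1]])

```text
time_s: 3.15
eef_pos: [0.5279, 0.2703, 0.1392]
eef_rot: [-0.001, 0.199, 0.98, -0.001]
wrist_force: [0.0, -0.7, -0.0]
opening: 1.0
grasp_force: 0.0
```

Request:
send_rows(motion=[[0,0,0,0,0,15,-1],[0,0,0,0,0,15,-1],[0,0,0,0,0,15,-1],[0,0,0,0,0,15,-1],[0,0,0,0,0,10,-1],[0,0,0,0,0,7,-1],[0,0,0,0,0,0,-1],[0,0,0,0,0,0,-0.5],[0,0,0,0,0,0,0],[0,0,0,0,0,0,0.2]])

```text
time_s: 4.15
eef_pos: [0.529, 0.2708, 0.0651]
eef_rot: [0.001, 0.199, 0.98, 0.0]
wrist_force: [0.2, -0.0, -0.8]
opening: 0.515
grasp_force: 0.0
```

Request:
send_rows(motion=[[0,0,0,0,0,0,0.4],[0,0,0,0,0,0,0.6],[0,0,0,0,0,0,1],[0,0,0,0,0,0,1],[0,0,0,0,0,0,1],[0,0,0,0,0,0,1],[0,0,0,0,0,0,1],[0,0,0,0,0,0,1],[0,0,0,0,0,0,1],[0,0,0,0,0,0,1]])

```text
time_s: 5.15
eef_pos: [0.5291, 0.2709, 0.0649]
eef_rot: [0.001, 0.199, 0.98, 0.0]
wrist_force: [0.2, 1.4, 5.3]
opening: 0.288
grasp_force: 59.4
```

Request:
send_rows(motion=[[0,0,0,0,0,-5,1],[0,0,0,0,0,-10,1],[0,0,0,0,0,-15,1],[0,0,0,0,0,-15,1],[0,0,0,0,0,-15,1],[0,0,0,0,0,-15,1],[0,0,0,0,0,-10,1],[0,0,0,0,0,-5,1],[0,0,0,0,0,0,1],[0,0,0,0,0,0,1]])

```text
time_s: 6.15
eef_pos: [0.5281, 0.2705, 0.1538]
eef_rot: [-0.0, 0.199, 0.98, -0.0]
wrist_force: [-0.6, 1.0, -1.8]
opening: 0.292
grasp_force: 58.9
```

```bash
python3 - <<'E'
from bench import ctrl
from h import *
o=ctrl.get_obs();d={n:ctrl.camera(n) for n in('wrist','top','scene')};d['T']=pose(o);pickle.dump(d,open('d2.pkl','wb'))
print(o['eef_pos'],o['wrist_force'],o['opening'],o['grasp_force'])
s=cv2.resize(d['scene']['color'][160:250,270:390],(480,360));w=cv2.resize(d['wrist']['color'],(320,240));w=cv2.copyMakeBorder(w,0,120,0,0,0)
cv2.imwrite('pics/g2.png',np.hstack([s,w])[:,:,::-1])
E
```

```text
[0.52811527 0.27052818 0.15376026] [-0.64038938  1.02457267 -1.75127916] 0.2916226524282317 58.93732326105237
```

View pics/g2.png

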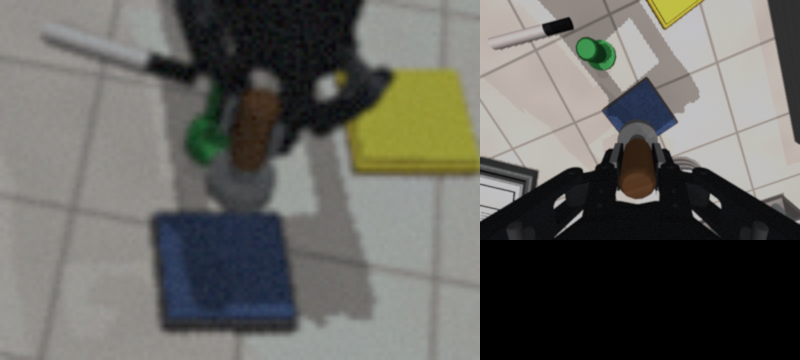

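```bash
python3 - <<'E'
from h import *
d=pickle.load(open('d2.pkl','rb'));c=d['wrist'];T=d['T'];E=c['hand_eye'];im=c['color'];h=cv2.cvtColor(im,cv2.COLOR_RGB2HSV);z=c['z_map']
ys,xs=np.mgrid[:384,:512];K=np.linalg.inv(c['mtx'])
P=(K@np.stack([xs*z,ys*z,z]).reshape(3,-1));P=(E[:3,:3]@P+E[:3,3:]).T.reshape(384,512,3)
roi=np.zeros(z.shape,bool);roi[185:330,200:310]=1
m=roi&(h[...,1]<60)&(P[...,2]>.02)&(P[...,2]<.045)&(z>0)
print('foot n',m.sum(),'z med',np.median(P[m][:,2]))
A=np.c_[P[m][:,:2],np.ones(m.sum())];s=np.linalg.lstsq(A,P[m][:,2],rcond=None)[0];print('plane slopes',s)
k=max(cv2.findContours(m.astype(np.uint8),cv2.RETR_EXTERNAL,cv2.CHAIN_APPROX_NONE)[0],key=cv2.contourArea)
w=np.array([P[q[0][1],q[0][0],:2] for q in k],np.float32);print('foot circle',cv2.minEnclosingCircle(w))
b=roi&(h[...,0]<15)&(h[...,1]>110)
print('handle z range',np.percentile(P[b][:,2],[1,50,99]))
t=b&(P[...,2]<np.percentile(P[b][:,2],1)+.006);k=cv2.convexHull(np.argwhere(t)[:,::-1].astype(np.int32))
w=np.array([P[q[0][1],q[0][0],:2] for q in k],np.float32);print('top circle',cv2.minEnclosingCircle(w),t.sum())
E
```

```text
foot n 1843 z med 0.03231252939512902
plane slopes [0.17541284 0.00288946 0.03147048]
foot circle ((-0.0032437255140393972, 0.0011381515068933368), 0.02190532721579075)
handle z range [-0.04488487 -0.04068068  0.00694571]
top circle ((0.02818431705236435, 0.0001317302812822163), 0.040713611990213394) 2359
```

```bash
python3 - <<'E'
from h import *
d=pickle.load(open('d2.pkl','rb'));c=d['wrist'];E=c['hand_eye'];im=c['color'];h=cv2.cvtColor(im,cv2.COLOR_RGB2HSV);z=c['z_map']
ys,xs=np.mgrid[:384,:512];K=np.linalg.inv(c['mtx'])
P=(K@np.stack([xs*z,ys*z,z]).reshape(3,-1));P=(E[:3,:3]@P+E[:3,3:]).T.reshape(384,512,3)
for y in range(190,325,4):
    p=P[y,255];print(y,h[y,255],(p*1000).round(1))
E
```

```text
190 [111  94  65] [ -5.    4.5 135. ]
194 [120   4  57] [18.2  3.4 37. ]
198 [  0   0 104] [16.9  3.4 31.9]
202 [  0   3 102] [14.2  3.4 31.9]
206 [ 0  0 93] [11.2  3.4 32.6]
210 [ 0  0 91] [ 8.9  3.4 31.2]
214 [150   3  90] [ 6.1  3.4 31.3]
218 [ 0  5 52] [ 4.8  3.4 27.5]
222 [ 11 114  49] [ 8.4  3.2 11.1]
226 [ 12 174  47] [8.3 3.1 5.2]
230 [ 15 161  49] [ 9.   3.  -2.2]
234 [ 11 153  50] [ 8.2  3.  -5.7]
238 [ 16 188  46] [  9.    2.9 -12.5]
242 [ 13 154  48] [  8.6   2.9 -16.3]
246 [ 15 159  48] [  9.1   2.8 -21.7]
250 [ 12 159  48] [  8.8   2.8 -25.3]
254 [ 12 145  51] [  9.2   2.8 -30. ]
258 [ 12 141  49] [  9.1   2.7 -33.4]
262 [ 16 167  49] [  8.8   2.7 -36.2]
266 [ 11 132  52] [  9.    2.6 -40. ]
270 [ 13 157  57] [  7.8   2.6 -41. ]
274 [ 12 158  66] [  6.9   2.6 -42.6]
278 [ 13 150  85] [  5.9   2.6 -43.9]
282 [ 13 151  83] [  4.2   2.6 -44. ]
286 [ 13 147  83] [  2.5   2.6 -44.2]
290 [ 13 154  83] [ -0.2   2.6 -43. ]
294 [ 14 157  81] [ -1.5   2.6 -43.9]
298 [ 13 144  83] [ -3.3   2.6 -44.1]
302 [ 13 154  91] [ -5.8   2.7 -43.3]
306 [ 12 146  89] [ -7.8   2.7 -43.2]
310 [ 12 149  84] [ -9.5   2.7 -43.4]
314 [ 13 149  82] [-10.9   2.7 -44.2]
318 [ 14  23 146] [-12.8   2.7 -44.3]
322 [ 30   5 193] [-182.     5.4  153.8]
```

Held upright. In the tool frame the stamp axis is at x = -3.5 mm, y = +1 mm, and the underside is 46 mm below the TCP. Next I go near the ring for a close look, with the ring about 50 mm to the tool's +x side so the stamp doesn't hide it.

Request:
send_rows(motion=[[0,0,0,-8,-8,0,1],[0,0,0,-16,-16,0,1],[0,0,0,-24,-24,0,1],[0,0,0,-24,-24,0,1],[0,0,0,-24,-24,0,1],[0,0,0,-24,-24,0,1],[0,0,0,-24,-24,0,1],[0,0,0,-24,-24,0,1],[0,0,0,-24,-24,0,1],[0,0,0,-24,-24,0,1]])

```text
time_s: 7.3
eef_pos: [0.6436, -0.0147, 0.1539]
eef_rot: [-0.0, 0.199, 0.98, -0.0]
wrist_force: [0.7, 0.1, -1.1]
opening: 0.288
grasp_force: 59.0
```

Request:
send_rows(motion=[[0,0,0,-24,-24,0,1],[0,0,0,-18,-20,0,1],[0,0,0,-11,-14,0,1],[0,0,0,-6,-6,0,1],[0,0,0,0,0,0,1],[0,0,0,0,0,0,1],[0,0,0,0,0,0,1],[0,0,0,0,0,0,1],[0,0,0,0,0,0,1],[0,0,0,0,0,0,1]])

```text
time_s: 8.3
eef_pos: [0.6728, -0.0938, 0.1544]
eef_rot: [0.0, 0.198, 0.98, -0.0]
wrist_force: [0.0, -0.3, -1.7]
opening: 0.291
grasp_force: 59.0
```

```bash
python3 - <<'E'
from bench import ctrl
from h import *
o=ctrl.get_obs();c=ctrl.camera('wrist');T=pose(o);pickle.dump((T,c),open('w3.pkl','wb'))
print(o['time_s'],o['eef_pos'],o['wrist_force'],T[:3,:3].round(4).tolist())
im=c['color'];g=cv2.cvtColor(im,cv2.COLOR_RGB2GRAY)
th=cv2.adaptiveThreshold(g,255,cv2.ADAPTIVE_THRESH_MEAN_C,cv2.THRESH_BINARY_INV,21,10)
for k in cv2.findContours(th,cv2.RETR_CCOMP,cv2.CHAIN_APPROX_NONE)[0]:
    if cv2.contourArea(k)>1500:
        w=np.array([ray(c,p[0],.04,T@c['hand_eye'])[:2] for p in k],np.float32)
        print(cv2.boundingRect(k),cv2.fitEllipse(w))
cv2.imwrite('pics/w3.png',im[:,:,::-1])
E
```

```text
8.3 [ 0.67283627 -0.09379719  0.15441987] [ 0.04124299 -0.31522305 -1.70905737] [[-0.9214, 0.3886, 0.0001], [0.3886, 0.9214, -0.0], [-0.0001, 0.0, -1.0]]
(207, 285, 90, 51) ((0.7992923259735107, -0.1448621302843094), (0.06239527463912964, 0.10084491968154907), 159.38734436035156)
(0, 64, 69, 105) ((0.5327380895614624, -0.25893041491508484), (0.07815762609243393, 0.0884743481874466), 62.61610412597656)
(215, 52, 95, 127) ((0.6140342354774475, -0.06314410269260406), (0.06877008825540543, 0.12027784436941147), 59.177467346191406)
(219, 108, 67, 68) ((0.6319815516471863, -0.07505913823843002), (0.05972655862569809, 0.05991580709815025), 5.963804244995117)
(306, 0, 206, 291) ((0.6983899474143982, 0.06125485897064209), (0.15561990439891815, 0.22076895833015442), 57.03636169433594)
(355, 40, 149, 165) ((0.6823930740356445, 0.07730134576559067), (0.12839341163635254, 0.1289217621088028), 171.79037475585938)
(0, 0, 512, 364) ((0.5114532113075256, 0.2755310833454132), (0.5874483585357666, 0.7908596992492676), 0.0)
(296, 104, 43, 86) ((0.6695472598075867, -0.023048678413033485), (0.032317422330379486, 0.08636097609996796), 57.616676330566406)
(0, 0, 232, 314) ((0.5862705707550049, -0.2044520527124405), (0.1601831465959549, 0.30089443922042847), 36.68763732910156)
```

View pics/w3.png

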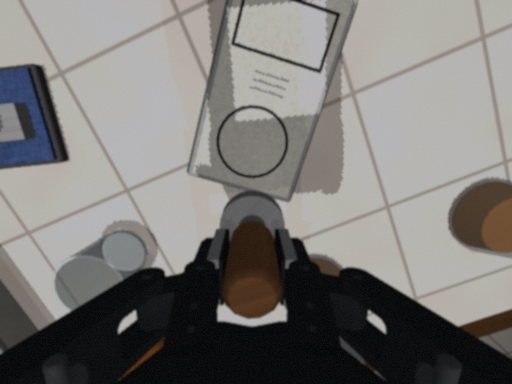

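The ring measures 59.8 mm and is centred at pixel (252,142), (0.632,-0.075) in the world. In the tool frame it is at (45,1.4) mm. Shifting by +48.5 mm in tool x puts the stamp over it, then I descend.

Request:
send_rows(motion=[[0,0,0,6,0,0,1],[0,0,0,12,0.3,0,1],[0,0,0,12,0,0,1],[0,0,0,12,0,0,1],[0,0,0,6.5,0,0,1],[0,0,0,0,0,0,1],[0,0,0,0,0,0,1],[0,0,0,0,0,10,1],[0,0,0,0,0,10,1],[0,0,0,0,0,5,1]])

```text
time_s: 9.35
eef_pos: [0.6274, -0.075, 0.1271]
eef_rot: [-0.001, 0.199, 0.98, 0.0]
wrist_force: [-0.7, -0.2, -2.2]
opening: 0.29
grasp_force: 59.0
```

Request:
send_rows(motion=[[0,0,0,0,0,7,1],[0,0,0,0,0,7,1],[0,0,0,0,0,6,1],[0,0,0,0,0,6,1],[0,0,0,0,0,4,1],[0,0,0,0,0,2,1],[0,0,0,0,0,0,1],[0,0,0,0,0,0,1],[0,0,0,0,0,0,1],[0,0,0,0,0,0,1]])

```text
time_s: 10.35
eef_pos: [0.6285, -0.0752, 0.0976]
eef_rot: [0.0, 0.199, 0.98, -0.0]
wrist_force: [0.8, 0.3, -1.1]
opening: 0.291
grasp_force: 59.0
```

```bash
python3 - <<'E'
from bench import ctrl
from h import *
o=ctrl.get_obs();c=ctrl.camera('wrist');T=pose(o)
print(o['time_s'],o['eef_pos'],o['wrist_force'],o['q'].round(2))
d={n:ctrl.camera(n)['color'] for n in('scene','top')}
pickle.dump((T,c,d),open('w4.pkl','wb'))
a=cv2.resize(c['color'][100:340,150:360],(350,400));b=cv2.resize(d['scene'][170:260,160:260],(444,400))
cv2.imwrite('pics/w4.png',np.hstack([a,b])[:,:,::-1])
E
```

```text
10.35 [ 0.62849266 -0.07523657  0.0976414 ] [ 0.83848957  0.2634853  -1.10957589] [-0.31  0.45  1.55 -0.    1.14 -1.48]
```

View pics/w4.png

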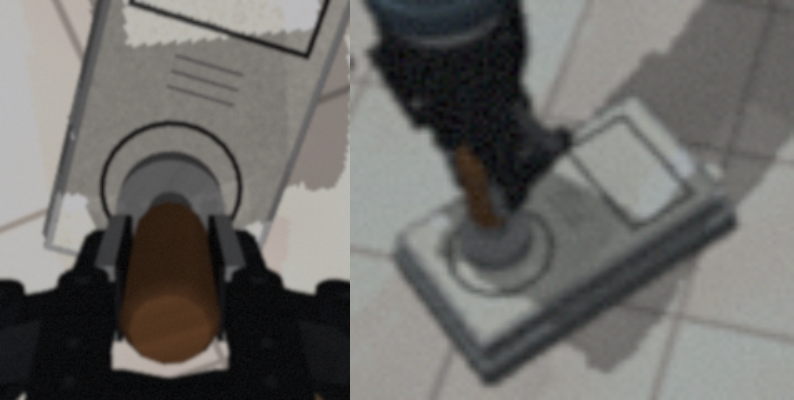

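The stamp sits over the ring and centred in it in both views, about 11 mm above the card. I'll descend gently, reading the force.

Request:
send_rows(motion=[[0,0,0,0,0,3,1],[0,0,0,0,0,3,1],[0,0,0,0,0,2,1],[0,0,0,0,0,1.5,1],[0,0,0,0,0,1.5,1],[0,0,0,0,0,1,1],[0,0,0,0,0,1,1],[0,0,0,0,0,0,1],[0,0,0,0,0,0,1],[0,0,0,0,0,0,1]])

```text
time_s: 11.5
eef_pos: [0.6283, -0.0751, 0.0846]
eef_rot: [0.0, 0.199, 0.98, -0.0]
wrist_force: [-4.1, 1.2, 4.4]
opening: 0.292
grasp_force: 59.6
```

Request:
send_rows(motion=[[0,0,0,0,0,1,1],[0,0,0,0,0,1,1],[0,0,0,0,0,1,1],[0,0,0,0,0,0.7,1],[0,0,0,0,0,0,1],[0,0,0,0,0,0,1],[0,0,0,0,0,0,1],[0,0,0,0,0,0,1],[0,0,0,0,0,0,1],[0,0,0,0,0,0,1]])

```text
time_s: 12.5
eef_pos: [0.6284, -0.0752, 0.0814]
eef_rot: [0.0, 0.199, 0.98, -0.0]
wrist_force: [-4.8, 1.2, 8.6]
opening: 0.29
grasp_force: 60.1
```

The bed has sunk about 5.3 mm by force, which is in range. Hold for a second, then lift straight up.

Request:
send_rows(motion=[[0,0,0,0,0,0.3,1],[0,0,0,0,0,0,1],[0,0,0,0,0,0,1],[0,0,0,0,0,0,1],[0,0,0,0,0,0,1],[0,0,0,0,0,0,1],[0,0,0,0,0,0,1],[0,0,0,0,0,0,1],[0,0,0,0,0,0,1],[0,0,0,0,0,0,1]])

```text
time_s: 13.5
eef_pos: [0.6284, -0.0752, 0.0812]
eef_rot: [0.0, 0.199, 0.98, -0.0]
wrist_force: [-5.1, 2.2, 8.7]
opening: 0.291
grasp_force: 60.1
```

Request:
send_rows(motion=[[0,0,0,0,0,-3,1],[0,0,0,0,0,-4,1],[0,0,0,0,0,-6,1],[0,0,0,0,0,-8,1],[0,0,0,0,0,-12,1],[0,0,0,0,0,-12,1],[0,0,0,0,0,-12,1],[0,0,0,0,0,-9,1],[0,0,0,0,0,-5,1],[0,0,0,0,0,0,1]])

```text
time_s: 14.5
eef_pos: [0.6288, -0.0753, 0.1525]
eef_rot: [0.001, 0.199, 0.98, -0.0]
wrist_force: [-0.1, 0.3, -2.2]
opening: 0.294
grasp_force: 59.0
```

```bash
python3 - <<'E'
from bench import ctrl
from h import *
o=ctrl.get_obs();c=ctrl.camera('wrist');T=pose(o);print(o['time_s'],o['eef_pos'],o['wrist_force'])
E=c['hand_eye'];z=c['z_map'];ys,xs=np.mgrid[:384,:512]
P=(np.linalg.inv(c['mtx'])@np.stack([xs*z,ys*z,z]).reshape(3,-1));P=(E[:3,:3]@P+E[:3,3:]).T.reshape(384,512,3)
h=cv2.cvtColor(c['color'],cv2.COLOR_RGB2HSV)
for y in range(190,312,6):print(y,h[y,255],(P[y,255]*1000).round(1))
b=(h[...,0]<18)&(h[...,1]>110)&(P[...,2]<-.038)&(P[...,2]>-.05)&(abs(P[...,0])<.025)&(abs(P[...,1])<.03)
print('top y',np.percentile(P[b][:,1],[1,99]),'x',np.percentile(P[b][:,0],[1,99]))
E
```

```text
14.5 [ 0.62883895 -0.07531976  0.15247392] [-0.10471212  0.29506912 -2.19371975]
190 [ 25  15 104] [  1.3   4.2 111. ]
196 [150   4  71] [17.9  3.4 33.1]
202 [150   3  94] [13.9  3.4 33. ]
208 [ 0  3 95] [ 9.8  3.4 32.8]
214 [ 0  6 91] [ 5.6  3.4 32.7]
220 [150  11  46] [ 5.3  3.3 22.6]
226 [ 13 150  46] [8.8 3.1 4. ]
232 [ 13 149  48] [ 8.7  3.  -4.3]
238 [ 14 172  46] [  8.8   2.9 -12.1]
244 [ 16 164  45] [  9.2   2.9 -19.8]
250 [ 10 153  45] [  9.    2.8 -25.6]
256 [ 14 147  45] [  8.3   2.8 -30. ]
262 [ 15 188  42] [  8.8   2.7 -36.3]
268 [ 14 151  49] [  8.5   2.6 -40.7]
274 [ 15 177  59] [  6.8   2.6 -42.4]
280 [ 13 155  79] [  5.6   2.6 -44.8]
286 [ 14 174  72] [  2.1   2.6 -43.7]
292 [ 13 151  76] [ -0.1   2.6 -44.5]
298 [ 12 147  78] [ -4.2   2.7 -42.7]
304 [ 13 159  82] [ -6.1   2.7 -44.1]
310 [ 12 147  80] [ -8.2   2.7 -45.2]
top y [-0.01067446  0.01316156] x [-0.01169268  0.00891179]
```

Stamped, and the stamp is still upright in the grip. Back to the pad: tool shift (+229, +282).

Request:
send_rows(motion=[[0,0,0,8,10,0,1],[0,0,0,14,18,0,1],[0,0,0,20,25,0,1],[0,0,0,20,25,0,1],[0,0,0,20,25,0,1],[0,0,0,20,25,0,1],[0,0,0,20,25,0,1],[0,0,0,20,25,0,1],[0,0,0,20,25,0,1],[0,0,0,20,25,0,1]])

```text
time_s: 15.55
eef_pos: [0.5477, 0.2076, 0.1505]
eef_rot: [-0.001, 0.198, 0.98, -0.0]
wrist_force: [0.4, 0.1, -2.0]
opening: 0.288
grasp_force: 59.0
```

Request:
send_rows(motion=[[0,0,0,20,23,0,1],[0,0,0,16,18,0,1],[0,0,0,8,9,0,1],[0,0,0,3,4,0,1],[0,0,0,0,0,0,1],[0,0,0,0,0,10,1],[0,0,0,0,0,15,1],[0,0,0,0,0,15,1],[0,0,0,0,0,10,1],[0,0,0,0,0,0,1]])

```text
time_s: 16.55
eef_pos: [0.5254, 0.2728, 0.0983]
eef_rot: [-0.002, 0.199, 0.98, -0.001]
wrist_force: [0.0, -0.1, -2.1]
opening: 0.29
grasp_force: 59.1
```

```bash
python3 - <<'E'
from bench import ctrl
from h import *
o=ctrl.get_obs();c=ctrl.camera('wrist');d=ctrl.camera('scene')['color'];print(o['time_s'],o['eef_pos'],o['wrist_force'])
a=cv2.resize(c['color'][100:340,150:360],(350,400));b=cv2.resize(d[170:260,280:380],(444,400))
cv2.imwrite('pics/w5.png',np.hstack([a,b])[:,:,::-1])
E
```

```text
16.55 [0.52540612 0.27279961 0.09832443] [ 0.03538943 -0.0904405  -2.08513197]
```

View pics/w5.png

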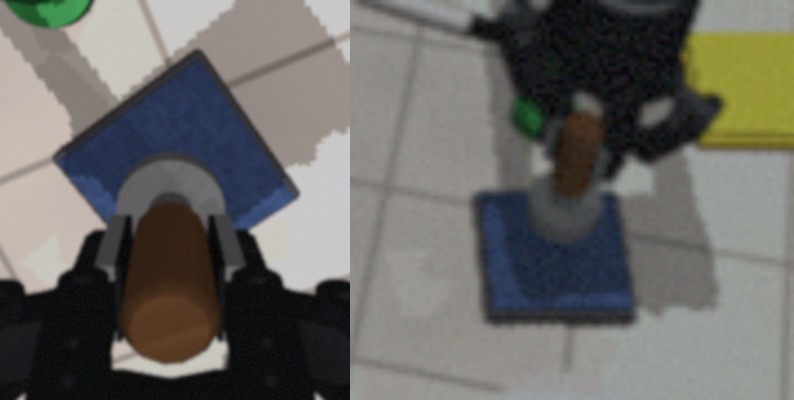

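The stamp is above the pad and well inside it. I'll lower it about 33 mm to the height it was gripped at (TCP z of 0.065).

Request:
send_rows(motion=[[0,0,0,0,0,6,1],[0,0,0,0,0,7,1],[0,0,0,0,0,7,1],[0,0,0,0,0,5,1],[0,0,0,0,0,3,1],[0,0,0,0,0,2,1],[0,0,0,0,0,1,1],[0,0,0,0,0,1,1],[0,0,0,0,0,0,1],[0,0,0,0,0,0,1]])

```text
time_s: 17.65
eef_pos: [0.5272, 0.2738, 0.0695]
eef_rot: [0.0, 0.199, 0.98, 0.0]
wrist_force: [-0.6, -0.4, -2.1]
opening: 0.29
grasp_force: 59.1
```

Request:
send_rows(motion=[[0,0,0,0,0,1.5,1],[0,0,0,0,0,1,1],[0,0,0,0,0,1,1],[0,0,0,0,0,0.5,1],[0,0,0,0,0,0.5,1],[0,0,0,0,0,0,1],[0,0,0,0,0,0,1],[0,0,0,0,0,0,1],[0,0,0,0,0,0,1],[0,0,0,0,0,0,1]])

```text
time_s: 18.65
eef_pos: [0.5271, 0.2738, 0.065]
eef_rot: [0.0, 0.199, 0.98, 0.0]
wrist_force: [-0.9, -0.5, 1.8]
opening: 0.288
grasp_force: 59.5
```

Contact. Open gradually, then go straight up.

Request:
send_rows(motion=[[0,0,0,0,0,0,0.4],[0,0,0,0,0,0,0.35],[0,0,0,0,0,0,0.3],[0,0,0,0,0,0,0.2],[0,0,0,0,0,0,0],[0,0,0,0,0,0,-0.3],[0,0,0,0,0,0,-0.7],[0,0,0,0,0,0,-1],[0,0,0,0,0,0,-1],[0,0,0,0,0,0,-1]])

```text
time_s: 19.65
eef_pos: [0.5271, 0.2737, 0.0648]
eef_rot: [0.0, 0.199, 0.98, 0.0]
wrist_force: [0.5, -0.4, -0.1]
opening: 1.001
grasp_force: 0.0
```

Request:
send_rows(motion=[[0,0,0,0,0,-5,-1],[0,0,0,0,0,-12,-1],[0,0,0,0,0,-18,-1],[0,0,0,0,0,-18,-1],[0,0,0,0,0,-18,-1],[0,0,0,0,0,-18,-1],[0,0,0,0,0,-18,-1],[0,0,0,0,0,-18,-1],[0,0,0,0,0,-10,-1],[0,0,0,0,0,0,-1]])

```text
time_s: 20.65
eef_pos: [0.5283, 0.2741, 0.2023]
eef_rot: [0.002, 0.199, 0.98, 0.001]
wrist_force: [-0.3, 0.1, 1.0]
opening: 0.999
grasp_force: 0.0
```

```bash
python3 - <<'E'
from bench import ctrl
from h import *
o=ctrl.get_obs();c=ctrl.camera('wrist');d=ctrl.camera('scene')['color'];T=pose(o);E=T@c['hand_eye'];print(o['time_s'],o['eef_pos'],o['wrist_force'],o['opening'])
z=c['z_map'];ys,xs=np.mgrid[:384,:512]
P=(np.linalg.inv(c['mtx'])@np.stack([xs*z,ys*z,z]).reshape(3,-1));P=(E[:3,:3]@P+E[:3,3:]).T.reshape(384,512,3)
h=cv2.cvtColor(c['color'],cv2.COLOR_RGB2HSV)
b=(h[...,0]<18)&(h[...,1]>110)&(np.hypot(P[...,0]-.53,P[...,1]-.273)<.03)&(P[...,2]>.098)
if b.sum()>20: print('top',b.sum(),cv2.minEnclosingCircle(P[b][:,:2].astype(np.float32)),np.median(P[b][:,2]))
a=cv2.resize(c['color'],(400,300));b=cv2.resize(d[170:260,270:390],(400,300))
cv2.imwrite('pics/w6.png',np.hstack([a,b])[:,:,::-1])
E
```

```text
20.65 [0.52826731 0.2741377  0.20233971] [-0.32945222  0.08493386  0.95992291] 0.999358975668238
top 666 ((0.5179700255393982, 0.2778763771057129), 0.02329939417541027) 0.1085737011237705
```

View pics/w6.png

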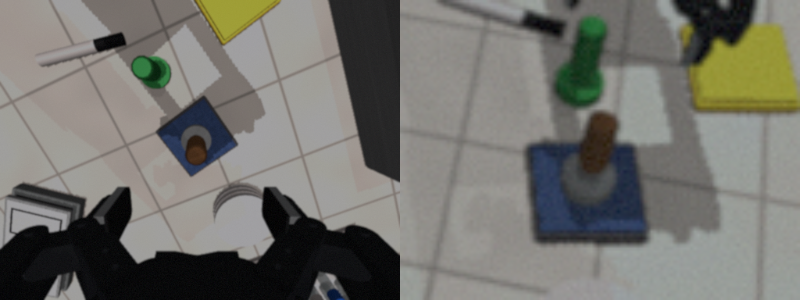

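The stamp stands upright near the middle of its pad. Its top is at z = 0.1086, where 0.108 is expected. The gripper is clear, so I'm handing in.

```bash
python3 -c "
from bench import ctrl
print(ctrl.hand_in())"
```

```text
the job is handed in; nothing more can be done
None
```

I stamped the card inside the ring (bed pressed about 5 mm by force, held over a second), lifted straight up, stood the round stamp upright near the middle of its pad and handed in at about 21 s; no verdict came back.

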